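# Draw a gas sample into the sampling syringe and hold the plunger at its band

### The job

Draw a gas sample on the sampling stand: first turn the valve's black handle until its white pointer stands on the blue load mark and let go of it, leaving the plunger pushed fully home meanwhile. Then take the steel plunger by its round black knob and draw it straight up, without forcing it sideways in its bore, until its red band is level with the top of the black collar and no farther. Finish while still gripping it there, because it sinks back when let go; the valve must stay on the blue mark and the other things on the bench stay where they are.

Things in the scene. Friction and masses are not known exactly. Their poses are not given: they have to be found in the camera images.
- stand: gas sampling stand, fixed: aluminium plate 140 (x) by 250 (y) mm, top at 18 mm; rotary valve on its left half (+y), upright glass syringe on its right (-y), steel sample cylinder along y at the back (+x, top 59 mm up), 10 mm post behind the syringe (top 138 mm). Origin at bench height, 5 mm in -x from the plate's middle; x points away from the robot at yaw 0. Place and yaw (within 0.35) vary
- valve (a joint): valve handle angle, rad: 0 with the white pointer on the blue load mark; positive is counter-clockwise from above; 1.047 on the red mark. Starts between 0.5 and 1.4, stays where left (friction about 0.06 N m), stops at -0.5 and 1.7. At 0 the bar lies along the stand's x and its pointer (white line on the top and end face of one half) points to the stand's -x, where the dial has the blue mark
- valve_axis (a point): point on the valve's vertical turning axis in the black bar handle, 88 mm above the bench, where to grip it across its 14 mm; axes as the stand's. The bar is 46 mm long, 14 mm thick, turns about its own middle and spans 66 to 98 mm above the bench, over a round skirt 42 mm across on a white dial 72 mm across (top at 59 mm)
- collar_top (a point): centre of the mouth of the syringe's bore in the top face of the black collar (43 mm across), 140 mm above the bench; axes as the stand's, z up along the bore. The bore is 28 mm wide and 94 mm deep and the plunger has about 0.6 mm of play all round; carried more than 3 or 4 mm to the side of this axis it binds
- plunger: the loose plunger, 0.15 to 0.31 kg, standing in the bore: a steel piston 27 mm across and 100 mm long, a neck 14 mm across and 26 mm long, and a round black knob 26 mm across and 22 mm high on top. Origin at the centre of its lower end, z along it upward. Fully home, its lower end stands on the bore's floor, 46 mm above the bench
- red_band (a point): centre of the red band (6 mm high) round the steel piston, on its axis 48.5 mm above its lower end; 45.5 mm below the collar's top while the plunger is home, seen through the glass
- plunger_knob (a point): middle of the plunger's round black knob (126 to 148 mm above the plunger's lower end), on its axis; 43 mm above the collar's top while the plunger is home
- marker_2: a white marker with a blue cap lying on the bench, 13 x 124 x 15 mm; origin at the centre of its underside. A bystander
- timer: a flat white bench timer with a grey display, 62 x 66 x 17 mm; origin at the centre of its underside. A bystander
- screwdriver: a screwdriver with an orange handle lying on the bench, 21 x 138 x 23 mm; origin at the centre of its underside. A bystander
- petri_0: a clear round petri dish with lid, 58 mm across, 16 mm high; origin at the centre of its underside. A bystander

How it is judged:
By the outcome, as a careful person would: the job done as asked, in the order asked, and still so for the second after the job is handed in, while the arm keeps its last pose, push and grip.
It also fails if it takes over 45 s, if anything falls off the work surface, if the arm or the gripper's body presses on something with over 40 N, if the wrist force passes 120 N, or if a joint passes its speed limit or range.

### The arm

A 6-joint arm with a two-finger parallel gripper is mounted at the origin on a cart in front of the work surface, level with it; the furniture and walls round the work are solid. World frame = base frame: x ahead of the robot, y to its left, z up, the work surface at z = 0. Lengths are in m, angles in degrees, forces in N, time in s.
With the tool pointing down it reaches from about 0.3 to 0.875 m from the base axis. Payload 6.4 kg.
Tool frame: the origin (TCP) lies at the very end of the fingers, on their centre line; the grasp point (between the pads) lies 19 mm behind it; z points along the fingers, y is the line along which they close (so a half turn about z gives the same grasp; the last joint's range is limited). The gripper opens to 88 mm and grips with 3 to 60 N. Pads are 18 mm wide; open, the fingers measure 123 mm over their backs; the gripper's body (75 mm by 187 mm) begins 45 mm behind the grasp point.
Start: joints at [64.269, 10.359, 92.074, -0, 77.567, -11.82], TCP at [0.138, 0.558, 0.239] pointing down, gripper open.
Joint ranges: [-171.53, 171.53], [-51.25, 118.39], [17.06, 147.69], [-65.23, 245.23], [0, 150.52], [-178.68, 178.68]. Speed limits (degrees/s): [147.25, 147.25, 172.46, 180, 180, 180].

### API

Orientations are given as [roll, pitch, yaw] about the fixed x, y, z axes, in that order (R = Rz(yaw) Ry(pitch) Rx(roll)).
In Python, from plant import robot, cams, job_done, nets gives the robot as it stands. The module is installed in compiled form; this text tells all that it offers.
- The arm moves only by the shell command python3 -m jog 'ROWS' [FORCE]. ROWS is JSON, a list that holds one entry, the list of rows, each a list of 7 numbers: the finger opening in mm, from 0 to 88.1, then the shift along the tool's x, y, z in mm, then the turn, a rotation vector about the tool's x, y, z in degrees. A call has 1 to 5 rows; each row is the pose to reach, as a shift and turn from the pose commanded when the call began, along the tool's axes at that moment; what a row does not reach only later rows make up. A row lasts 1/12 s, in which the tool goes at most 41.7 mm and 7.16 degrees, less where a joint would pass 70% of its speed; a pose out of reach is approached as far as the arm can. A call with a gripper value outside its range is refused whole. The fingers move at their own pace and stop on an object; FORCE is the grip in N (left out, the last holds). Time passes only in rows, so rows that repeat a pose let the fingers close. It gives the time, the measured TCP pose, the force, the opening and the grip force at its end, in the units of the state.
- robot.observe(): the state, without advancing time (a new reading comes with each control period).
- cams.camera(name): name is "scene" or "top"; returns a dict with "frame" (480x640x3 uint8, blue, green, red), "intrinsics" (3x3 intrinsics, pixels), "D" ([k1, k2, p1, p2, k3] as OpenCV has them; the pictures are not rectified), "world_to_cam" (4x4, takes a point from world to camera coordinates). Camera axes: x right, y down, z forward; pixel columns grow to the right and rows downward; lengths in m; the calibration is good to about 2 mm. A picture is of the moment at which its call begins. There is no depth.
- job_done(): hands the job in; it is judged then, once.
Trained networks look in the newest picture that a camera, given by its name, has taken for a name from the list of things; names that differ only in an ending like _2 or _b are one class to them, and where a whole thing is asked for, a point or a joint stands for the part that bears it (a point fixed in the world has none). Each returns a list of dicts, best first, with "score" (0 to 1); they miss things now and then, are a little off and sometimes report something else, mostly with a low value. They report only what shows in the picture. A call takes as long as a camera call.
- nets.look_for(label, camera): "uv" ([column, row] in pixels, amid what is visible of it).
- nets.outline_of(label, camera): "region" (480x640 bool, what is visible of it) and "uv" ([column, row] in pixels, amid what is visible of it).
The state is a dict: "t": time; "qpos": joint angles; "qd": joint speeds; "joint_efforts": joint torques, N m; "eef_pos": TCP position; "tcp_rot": TCP orientation; "force": force on the tool from outside, world axes, zero at the start; "wrist_torque": the same for the moment, N m; "grip_width": finger opening in m; "finger_force": force on a finger pad.
Only numpy, scipy, OpenCV 4.12 (cv2) and the standard library are available. Lean on these libraries where they do the work, as an engineer would, in place of code of your own. Each camera call takes 0.05 s, during which the arm holds its last target. There are 200 camera calls.

## Working session

There is one attempt and no reset: what is moved stays moved. The work goes in short steps, Python scripts to look and compute and a shell command to move; the robot and the scene stay as the last step left them, time stands still between calls to the robot, and variables do not carry over. Pictures are saved under pics/ and viewed, at most 10 in all, crops included, and the job is handed in when it is done.

```bash
mkdir -p pics; cat > h.py <<'E'
import numpy as np, cv2
from plant import robot,cams,job_done,nets
from scipy.spatial.transform import Rotation as R
def ray(c,uv):
    K=np.array(c["intrinsics"]);D=np.array(c["D"]);T=np.array(c["world_to_cam"])
    p=cv2.undistortPoints(np.array([[uv]],float),K,D)[0,0]
    d=T[:3,:3].T@np.array([p[0],p[1],1]);o=-T[:3,:3].T@T[:3,3]
    return o,d/np.linalg.norm(d)
def atz(c,uv,z):
    o,d=ray(c,uv);return o+d*(z-o[2])/d[2]
def proj(c,P):
    T=np.array(c["world_to_cam"]);r,_=cv2.Rodrigues(T[:3,:3])
    return cv2.projectPoints(np.atleast_2d(np.array(P,float)),r,T[:3,3],np.array(c["intrinsics"]),np.array(c["D"]))[0][:,0]
E
python3 - <<'E'
from h import *
s=robot.observe();print(s)
for n in("scene","top"):
    c=cams.camera(n);cv2.imwrite(f"pics/{n}0.png",c["frame"]);print(n,ray(c,(320,240)))
    for l in("stand","valve","valve_axis","collar_top","plunger","red_band","plunger_knob","marker_2","timer","screwdriver","petri_0"):
        print(l,[(np.round(d["uv"],1),round(d["score"],2)) for d in nets.look_for(l,n)[:2]])
E
```

```text
{'t': 0.0, 'qpos': array([ 6.42702067e+01,  1.04014361e+01,  9.21294268e+01, -7.26339325e-04,
        7.75652073e+01, -1.18221762e+01]), 'qd': array([-0.06510224, -0.09508761, -0.00665944,  0.0076403 ,  0.01347045,
        0.0324762 ]), 'joint_efforts': array([ 1.68147875e-03, -4.33858287e+01, -3.41851974e+01,  7.03929202e-02,
        3.83116747e-02, -1.16520528e-04]), 'eef_pos': array([0.13798692, 0.55767443, 0.23783341]), 'tcp_rot': array([-1.79905822e+02, -1.89883653e-02,  1.66092524e+02]), 'force': array([-1.06136749,  0.16503716, -0.43167821]), 'wrist_torque': array([0.04702443, 0.03690522, 0.00641455]), 'finger_force': 0.0, 'grip_width': 0.08860438471613774}
scene (array([-0.43335086, -0.53671164,  0.84540056]), array([ 0.70953845,  0.44106991, -0.54955667]))
stand [(array([310.2, 252.2]), 0.58)]
valve [(array([282.9, 232.8]), 0.79)]
valve_axis [(array([309.3, 251.7]), 0.67)]
collar_top [(array([310.4, 248.1]), 0.8)]
plunger [(array([326.7, 213.9]), 0.76)]
red_band [(array([323.4, 215.6]), 0.56)]
plunger_knob [(array([308.6, 252.9]), 0.71), (array([322.6, 214.7]), 0.67)]
marker_2 [(array([450. , 319.6]), 0.69), (array([310.5, 252.5]), 0.42)]
timer [(array([419.9, 284.9]), 0.79)]
screwdriver [(array([419.4, 288.5]), 0.48)]
petri_0 [(array([309.7, 251.9]), 0.4)]
top (array([0.3556806 , 0.08377204, 1.08531813]), array([ 0.16196259, -0.03841275, -0.98604897]))
stand [(array([280.9, 228.9]), 0.86)]
valve [(array([257.4, 234.5]), 0.68)]
valve_axis [(array([282.5, 228.5]), 0.84)]
collar_top [(array([283. , 231.3]), 0.57)]
plunger [(array([315.3, 224.9]), 0.65), (array([257.1, 234.5]), 0.52)]
red_band [(array([313.5, 220.1]), 0.61)]
plunger_knob [(array([315.2, 225.6]), 0.76)]
marker_2 [(array([459.9, 253. ]), 0.5), (array([417.8, 215.6]), 0.42)]
timer [(array([419.8, 214.9]), 0.63)]
screwdriver [(array([140.5, 283.3]), 0.59)]
petri_0 [(array([180.2, 221.7]), 0.58)]
```

View pics/top0.png

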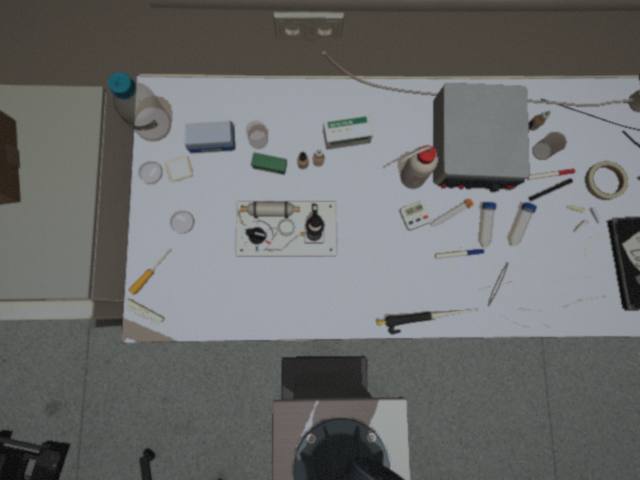

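View pics/scene0.png

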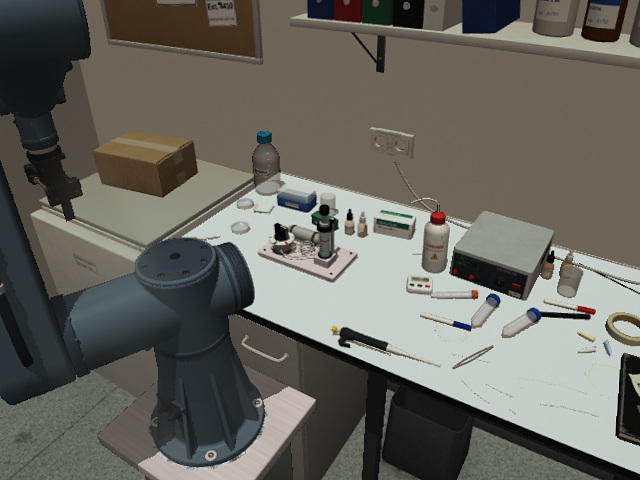

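The top view shows the stand at cols 236–337, rows 201–257: valve near (257,235), plunger knob near (314,212). In the scene view the plunger is near (325,215) and the valve near (282,235). I'll view enlarged crops next.

```bash
python3 - <<'E'
from h import *
a=cv2.imread("pics/top0.png")[195:263,230:345];b=cv2.imread("pics/scene0.png")[195:285,250:365]
f=lambda i:cv2.resize(i,None,fx=6.9,fy=6.9,interpolation=cv2.INTER_CUBIC)
cv2.imwrite("pics/top_c.png",f(a)[:, :800]);cv2.imwrite("pics/sc_c.png",cv2.resize(b,None,fx=6.6,fy=6.6,interpolation=cv2.INTER_CUBIC))
E
```

```text
(no output)
```

View pics/top_c.png

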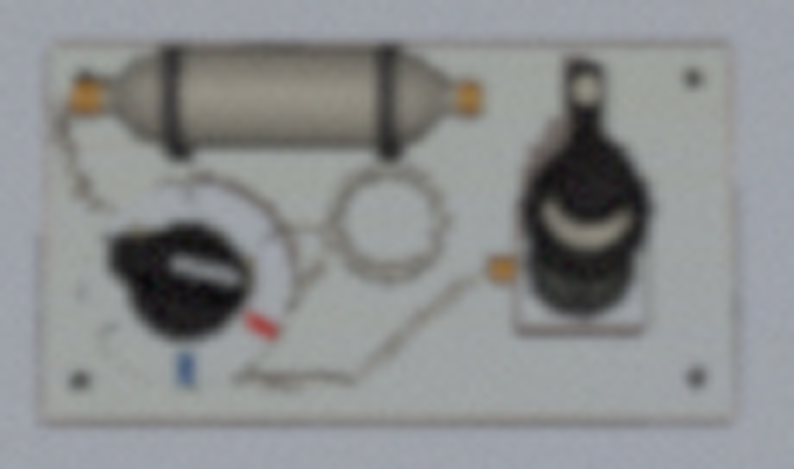

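View pics/sc_c.png

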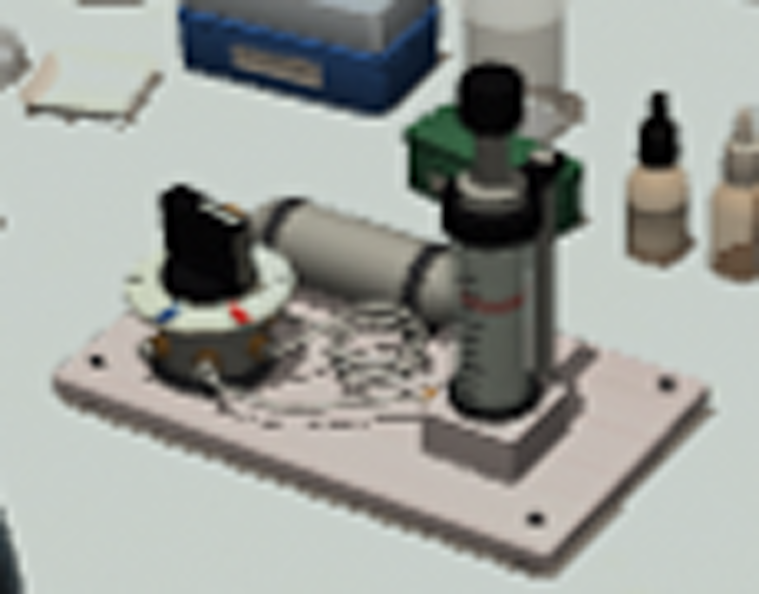

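```bash
python3 - <<'E'
from h import *
c=cams.camera("top");s=cams.camera("scene")
T=lambda U:((U[0]+.5)/6.9-.5+230,(U[1]+.5)/6.9-.5+195)
S=lambda U:((U[0]+.5)/6.6-.5+250,(U[1]+.5)/6.6-.5+195)
r=lambda p:np.round(np.array(p)*1000,1)
for n,U in dict(TL=(48,43),TR=(732,43),BR=(735,422),BL=(41,422),sTR=(693,78),sBR=(697,377),sBL=(80,380)).items():print(n,r(atz(c,T(U),.018)))
for n,U in dict(L=(55,385),Rr=(708,390),F=(545,555),sR=(667,383),sF=(536,518),sL=(97,360)).items():print("sc",n,r(atz(s,S(U),.018)))
for n,z,U,V in(("blue",.059,(185,368),(168,315)),("red",.059,(262,326),(239,314)),("post",.138,(586,90),(543,158)),("collartop",.14,None,(491,188)),("knobmid",.183,None,(491,99)),
 ("collar left edge",.14,(522,210),None),("collar right edge",.14,(651,210),None)):
    print(n,r(atz(c,T(U),z)) if U else"",r(atz(s,S(V),z)) if V else"")
# triangulation of knob top centre
print("pointer in/out top",r(atz(c,T((172,262)),.098)),r(atz(c,T((243,278)),.098)),"bar back end",r(atz(c,T((112,255)),.098)))
print("bar top scene ends",r(atz(s,S((178,190)),.098)),r(atz(s,S((240,222)),.098)))
E
```

```text
TL [631.8 249.9  18. ]
TR [631.    1.4  18. ]
BR [491.3   2.9  18. ]
BL [493.3 250.   18. ]
sTR [617.9  15.9  18. ]
sBR [507.7  16.2  18. ]
sBL [508.3 236.5  18. ]
sc L [489.1 244.9  18. ]
sc Rr [627.4   1.2  18. ]
sc F [493.    3.4  18. ]
sc sR [623.2  18.8  18. ]
sc sF [512.3  18.8  18. ]
sc sL [513.7 240.6  18. ]
blue [506.3 194.9  59. ] [509.  196.4  59. ]
red [520.7 168.6  59. ] [524.8 170.9  59. ]
post [584.6  58.2 138. ] [585.5  58.2 138. ]
collartop  [552.   62.7 140. ]
knobmid  [549.3  60.6 183. ]
collar left edge [544.8  79.2 140. ] 
collar right edge [544.5  37.8 140. ] 
pointer in/out top [536.2 195.3  98. ] [530.7 171.8  98. ] bar back end [538.7 215.1  98. ]
bar top scene ends [542.6 212.4  98. ] [534.8 175.   98. ]
```

Plate centre ≈ (562,126) with yaw ≈ 0. Valve axis ≈ (537,194), handle angle ≈ 1.34 rad. Syringe ≈ (551,60).

```bash
cat >> h.py <<'E'
def rem(pos,yaw):
    s=robot.observe();r=R.from_euler("xyz",s["tcp_rot"],degrees=True);g=R.from_euler("xyz",[180,0,yaw],degrees=True)
    print("shift",np.round(r.inv().apply(np.array(pos)-s["eef_pos"]*1000),1),"turn",np.round((r.inv()*g).as_rotvec(degrees=True),1),"F",np.round(s["force"],1),"w",round(s["grip_width"]*1000,1),"t",s["t"],"pos",np.round(s["eef_pos"]*1000,1),np.round(s["tcp_rot"],1),np.round(s["qpos"][5],1))
E
python3 -m jog '[[[88,-38,-21,0,0,0,7],[88,-76,-42,0,0,0,14],[88,-114,-63,0,0,0,21],[88,-152,-84,0,0,0,28],[88,-190,-105,0,0,0,35]]]'
python3 -c "
from h import *
rem((537,194,239),77)"
```

```text
t: 1.72
eef_pos: [0.2919, 0.4151, 0.2389]
tcp_rot: [180.0, 0.0, 130.8]
force: [0.5, 0.7, -0.4]
grip_width: 0.088
finger_force: 0.0
shift [-3.275e+02  4.110e+01 -1.000e-01] turn [ 0.  -0.  53.8] F [ 0.5  0.7 -0.4] w 88.0 t 1.7167 pos [291.9 415.1 238.9] [180.    0.  130.8] 0.7
```

```bash
python3 -m jog '[[[88,-40,5,0,0,0,7],[88,-80,10,0,0,0,14],[88,-120,15,0,0,0,21],[88,-160,20,0,0,0,28],[88,-200,25,0,0,0,35]]]' >/dev/null
python3 -c "
from h import *
rem((537,194,239),77)"
```

```text
shift [-95.6  85.3   0.1] turn [ 0.  -0.  18.7] F [ 0.8  0.2 -0.2] w 88.2 t 2.1333 pos [442.6 280.6 239. ] [180.   -0.   95.7] 13.6
```

```bash
python3 -m jog '[[[88,-24,22,0,0,0,6],[88,-48,43,0,0,0,12],[88,-72,64,0,0,0,18],[88,-95,85,0,0,0,19],[88,-95,85,0,0,0,19]]]' >/dev/null
python3 - <<'E'
from h import *
rem((537,194,69),77)
for n in("top","scene"):
    c=cams.camera(n);u,v=proj(c,[.537,.194,.098])[0].astype(int)
    cv2.imwrite(f"pics/{n}1.png",cv2.resize(c["frame"][v-45:v+45,u-60:u+60],None,fx=6,fy=6,interpolation=cv2.INTER_CUBIC));print(u-60,v-45)
E
cd pics; python3 -c "
import cv2,numpy as np
cv2.imwrite('b1.png',cv2.resize(np.hstack([cv2.imread('top1.png'),cv2.imread('scene1.png')]),(800,300)))"
```

```text
shift [  0.7  -3.1 169.7] turn [ 0.1  0.1 -0.2] F [-0.1 -0.4 -0. ] w 88.0 t 2.55 pos [539.5 192.8 238.7] [1.799e+02 1.000e-01 7.680e+01] 21.1
195 187
220 181
```

View pics/scene1.png

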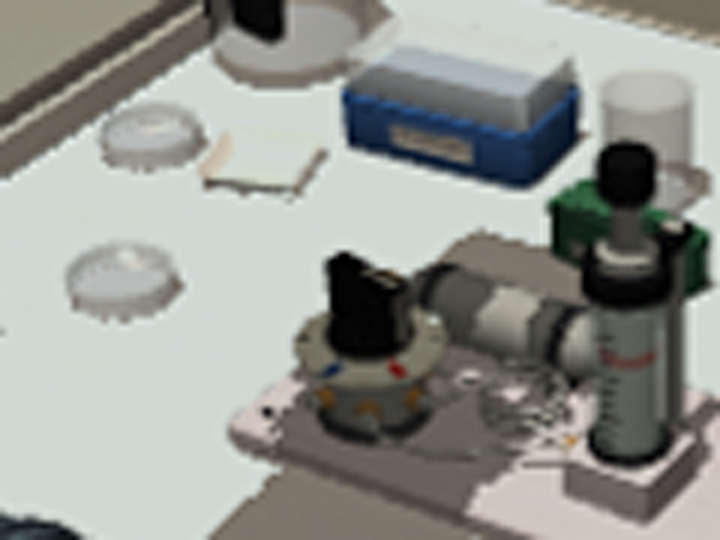

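The crop shows the bar handle still past the red mark (bar top at about (370,270)), with a clear way down. I'll descend and grip.

```bash
python3 -m jog '[[[88,1,-3,36,0,0,0],[88,1,-3,72,0,0,0],[88,1,-3,108,0,0,0],[88,1,-3,140,0,0,0],[88,1,-3,168,0,0,0]]]'
python3 -m jog '[[[0,0,0,0,0,0,0],[0,0,0,0,0,0,0],[0,0,0,0,0,0,0],[0,0,0,0,0,0,0],[0,0,0,0,0,0,0]]]' 8
python3 -c "
from h import *
rem((537,194,69),77)"
```

```text
t: 3.07
eef_pos: [0.5311, 0.1996, 0.0687]
tcp_rot: [-179.9, 0.0, 77.2]
force: [1.4, -0.3, -0.1]
grip_width: 0.0878
finger_force: 0.0
t: 3.48
eef_pos: [0.5347, 0.1989, 0.0732]
tcp_rot: [179.8, -0.1, 77.1]
force: [0.3, -0.5, -0.2]
grip_width: 0.0568
finger_force: 0.0
shift [-4.3  3.3  4.2] turn [ 0.2 -0.1  0.1] F [ 0.3 -0.5 -0.2] w 56.8 t 3.4833 pos [534.7 198.9  73.2] [ 1.798e+02 -1.000e-01  7.710e+01] 21.4
```

```bash
python3 -m jog '[[[50,-2,1,2,0,0,0],[50,-4,3,3,0,0,0],[50,-4,3,3,0,0,0],[50,-4,3,3,0,0,0],[50,-4,3,3,0,0,0]]]'
python3 -c "
from h import *
rem((537,194,69),77)"
```

```text
t: 3.9
eef_pos: [0.5353, 0.1937, 0.0677]
tcp_rot: [-180.0, 0.0, 77.1]
force: [0.3, 0.2, -0.4]
grip_width: 0.0502
finger_force: 0.0
shift [ 0.7  1.6 -1.3] turn [-0.   0.   0.1] F [ 0.3  0.2 -0.4] w 50.2 t 3.9 pos [535.3 193.7  67.7] [-180.     0.    77.1] 20.9
```

```bash
for i in 1 2; do python3 -m jog '[[[0,1,1,-1,0,0,0],[0,1,1,-1,0,0,0],[0,1,1,-1,0,0,0],[0,1,1,-1,0,0,0],[0,1,1,-1,0,0,0]]]' 8; done
```

```text
t: 4.32
eef_pos: [0.5363, 0.1946, 0.0687]
tcp_rot: [-180.0, 0.0, 77.1]
force: [1.0, 0.3, -0.3]
grip_width: 0.0186
finger_force: 0.0
t: 4.73
eef_pos: [0.5368, 0.1951, 0.0691]
tcp_rot: [-179.9, 0.1, 77.1]
force: [-2.4, -2.7, -3.8]
grip_width: 0.0141
finger_force: 8.0
```

```bash
python3 -m jog '[[[0,0,0,0,0,0,6],[0,0,0,0,0,0,12],[0,0,0,0,0,0,18],[0,0,0,0,0,0,24],[0,0,0,0,0,0,30]]]' 15
python3 -m jog '[[[0,0,0,0,0,0,6],[0,0,0,0,0,0,12],[0,0,0,0,0,0,18],[0,0,0,0,0,0,24],[0,0,0,0,0,0,30]]]'
python3 -c "
from h import *
rem((537,194,69),-0.3)"
```

```text
t: 5.15
eef_pos: [0.5369, 0.195, 0.0692]
tcp_rot: [-180.0, 0.1, 46.8]
force: [-2.6, -3.4, -3.5]
grip_width: 0.0139
finger_force: 15.0
t: 5.57
eef_pos: [0.5369, 0.1949, 0.0692]
tcp_rot: [180.0, 0.1, 16.8]
force: [-2.2, -3.5, -4.9]
grip_width: 0.0139
finger_force: 15.0
shift [-0.2  0.9  0.2] turn [ 0.   0.1 17.1] F [-2.2 -3.5 -4.9] w 13.9 t 5.5667 pos [536.9 194.9  69.2] [1.80e+02 1.00e-01 1.68e+01] 81.3
```

```bash
python3 -m jog '[[[0,0,0,0,0,0,6],[0,0,0,0,0,0,12],[0,0,0,0,0,0,17],[0,0,0,0,0,0,17],[0,0,0,0,0,0,17]]]'
python3 -m jog '[[[60,0,0,0,0,0,0],[60,0,0,0,0,0,0],[60,0,0,0,0,0,0],[60,0,0,0,0,0,0],[60,0,0,0,0,0,0]]]'
python3 -m jog '[[[60,0,0,-30,0,0,0],[60,0,0,-65,0,0,0],[60,0,0,-100,0,0,0],[60,0,0,-135,0,0,0],[60,0,0,-170,0,0,0]]]'

```

```text
t: 5.98
eef_pos: [0.5369, 0.1949, 0.0691]
tcp_rot: [180.0, 0.1, 0.2]
force: [-2.6, -3.7, -5.3]
grip_width: 0.0139
finger_force: 15.0
t: 6.4
eef_pos: [0.5383, 0.1956, 0.0703]
tcp_rot: [-180.0, -0.1, 0.1]
force: [-0.2, 0.1, -0.3]
grip_width: 0.0448
finger_force: 0.0
t: 6.82
eef_pos: [0.5375, 0.1955, 0.2417]
tcp_rot: [-180.0, -0.0, 0.1]
force: [1.0, 0.4, 0.1]
grip_width: 0.0598
finger_force: 0.0
```

```bash
python3 -m jog '[[[60,3,34,0,0,0,0],[60,7,68,0,0,0,0],[60,10,102,0,0,0,0],[60,13,135,0,0,0,0],[60,13,135,0,0,0,0]]]'
python3 - <<'E'
from h import *
rem((550.5,60,164),-0.3)
I=[]
for n in("top","scene"):
    c=cams.camera(n);u,v=proj(c,[.537,.194,.08])[0].round().astype(int)
    I.append(cv2.resize(c["frame"][v-22:v+23,u-22:u+23],None,fx=8.8,fy=8.8,interpolation=cv2.INTER_CUBIC));print(u-22,v-22)
cv2.imwrite("pics/v2.png",np.hstack(I))
E
```

```text
t: 7.23
eef_pos: [0.5516, 0.0554, 0.2402]
tcp_rot: [179.9, -0.1, -0.1]
force: [0.4, 0.5, 0.4]
grip_width: 0.0603
finger_force: 0.0
shift [-1.3 -4.7 76.1] turn [ 0.1 -0.1  0.2] F [0.4 0.5 0.4] w 60.3 t 7.2333 pos [551.6  55.4 240.2] [ 1.799e+02 -1.000e-01 -1.000e-01] 83.7
234 212
259 209
```

View pics/v2.png

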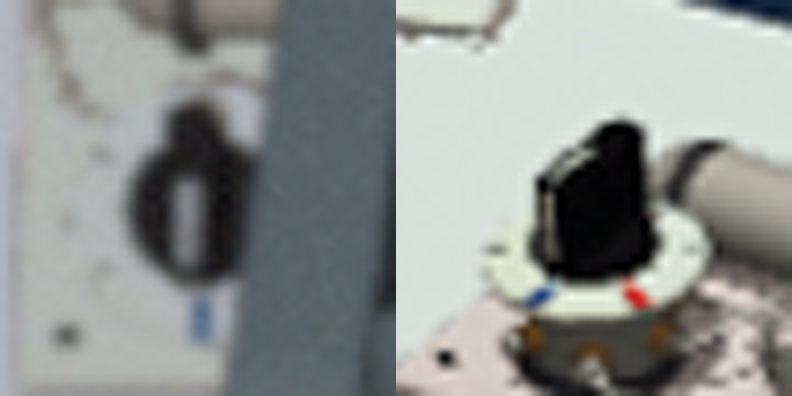

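The pointer line (crop x 187) is vertical over the blue mark (crop x 202); the 15 px offset matches the height parallax, so the valve is set. Next I'll refine the knob's x.

```bash
python3 - <<'E'
from h import *
c=cams.camera("top")
s=cams.camera("scene")
g=cv2.imread("pics/top0.png",0)
print("col314 rows 205-245",g[205:246,313:316].mean(1).astype(int))
print("row 225-227 cols 300-330",g[225:228,300:330].mean(0).astype(int))
h=cv2.imread("pics/scene0.png",0)
print("scene rows 206-211 cols 314-336",h[206:212,314:336].mean(0).astype(int));print("scene col 324 rows 200-232",h[200:232,323:326].mean(1).astype(int))
for x in(.547,.551,.555):
  for y in (.060,):
    P=[[x-13.5e-3,y,.146],[x-13e-3,y,.172],[x-.0215,y,.14],[x,y-.0215,.14],[x,y+.0215,.14],[x,y-.013,.183],[x,y+.013,.183]]
    print(x,"top:\n",proj(c,P).round(1).tolist())
    a=np.linspace(0,6.283,60)
    Q=[[x+.013*np.cos(t),y+.013*np.sin(t),z] for t in a for z in(.172,.194)]
    q=proj(s,Q);print("scene knob box",q.min(0).round(1),q.max(0).round(1))
E
```

```text
col314 rows 205-245 [ 70 105 125 123 102  60  36  35  33  26  26  26  24  27  29  28  29  32
  29  33  29  43  83 122 126 102  59  37  31  30  37  48  49  46  50  77
 110 113 118 152 161]
row 225-227 cols 300-330 [159 159 160 154 131  92  50  35  56  93 105  91  72  57  49  48  51  54
  69  82  78  58  37  63 110 145 158 160 160 160]
scene rows 206-211 cols 314-336 [176 194 186 180 156  81   4   6   8   9  10   9   8   6   5  89 143 130
 129 122 109 131]
scene col 324 rows 200-232 [142 142 143 136  81   5  11  12  13   8   6   6   5   6   3  21  55  58
  56  57  57  55  55  98 155  90  71  35  10   5   4   3]
0.547 top:
 [[314.0, 229.5], [314.3, 227.0], [314.0, 233.5], [323.6, 223.9], [304.2, 224.0], [320.5, 219.9], [308.2, 220.0]]
scene knob box [318.6 203.8] [328.8 216.2]
0.551 top:
 [[314.0, 227.7], [314.3, 225.1], [314.0, 231.7], [323.6, 222.1], [304.2, 222.2], [320.5, 218.0], [308.2, 218.1]]
scene knob box [319.4 203.2] [329.5 215.6]
0.555 top:
 [[314.0, 225.9], [314.3, 223.3], [314.0, 230.0], [323.6, 220.4], [304.1, 220.5], [320.5, 216.2], [308.2, 216.3]]
scene knob box [320.2 202.5] [330.3 214.9]
```

```bash
python3 -m jog '[[[60,-3,-4,30,0,0,0],[60,-3,-4,30,0,0,0],[60,-3,-4,30,0,0,0],[60,-3,-4,30,0,0,0]]]'
python3 -c "
from h import *
rem((548,59.6,164),-0.3)"
```

```text
t: 7.77
eef_pos: [0.5479, 0.0653, 0.2103]
tcp_rot: [-180.0, 0.0, 0.2]
force: [0.8, 0.5, 0.1]
grip_width: 0.06
finger_force: 0.0
shift [ 0.1  5.7 46.3] turn [-0.   0.   0.5] F [0.8 0.5 0.1] w 60.0 t 7.7667 pos [547.9  65.3 210.3] [-180.     0.     0.2] 84.3
```

```bash
python3 -m jog '[[[60,0,4,10,0,0,0],[60,0,6,20,0,0,0],[60,0,6,35,0,0,0],[60,0,6,46,0,0,0],[60,0,6,46,0,0,0]]]' >/dev/null
python3 -m jog '[[[40,0,0,0,0,0,0],[40,0,0,0,0,0,0],[40,0,0,0,0,0,0]]]' 
python3 -c "
from h import *
rem((548,59.6,164),-0.3)"
```

```text
t: 8.43
eef_pos: [0.5485, 0.0582, 0.1646]
tcp_rot: [180.0, -0.1, 0.1]
force: [-0.6, -0.1, -0.4]
grip_width: 0.0423
finger_force: 0.0
shift [-0.5 -1.4  0.6] turn [ 0.  -0.1  0.4] F [-0.6 -0.1 -0.4] w 42.3 t 8.4333 pos [548.5  58.2 164.6] [ 1.8e+02 -1.0e-01  1.0e-01] 83.6
```

```bash
for i in 1 2; do python3 -m jog '[[[0,0,-1,0,0,0,0],[0,0,-1,0,0,0,0],[0,0,-1,0,0,0,0],[0,0,-1,0,0,0,0],[0,0,-1,0,0,0,0]]]' 5;done
```

```text
t: 8.85
eef_pos: [0.5482, 0.0593, 0.1642]
tcp_rot: [180.0, -0.1, 0.1]
force: [-0.5, -0.1, 2.0]
grip_width: 0.0257
finger_force: 5.0
t: 9.27
eef_pos: [0.5482, 0.0599, 0.1642]
tcp_rot: [180.0, -0.1, 0.1]
force: [0.2, -3.5, 5.0]
grip_width: 0.0256
finger_force: 5.0
```

```bash
python3 -m jog '[[[0,0,1,0,0,0,0],[0,0,1,0,0,0,0],[0,0,1,0,0,0,0],[0,0,1,0,0,0,0]]]' 30
python3 -m jog '[[[0,0,0,-1,0,0,0],[0,0,0,-3,0,0,0],[0,0,0,-6,0,0,0],[0,0,0,-9,0,0,0],[0,0,0,-9,0,0,0]]]'
```

```text
t: 9.6
eef_pos: [0.5482, 0.0596, 0.1642]
tcp_rot: [-180.0, -0.1, 0.1]
force: [0.8, -0.6, 5.5]
grip_width: 0.0248
finger_force: 30.0
t: 10.02
eef_pos: [0.5477, 0.0596, 0.173]
tcp_rot: [-180.0, 0.0, 0.1]
force: [0.0, 0.1, -2.7]
grip_width: 0.0246
finger_force: 30.0
```

```bash
python3 -m jog '[[[0,0,0,-4,0,0,0],[0,0,0,-8,0,0,0],[0,0,0,-12,0,0,0],[0,0,0,-16,0,0,0],[0,0,0,-20,0,0,0]]]'
python3 -m jog '[[[0,0,0,-4,0,0,0],[0,0,0,-8,0,0,0],[0,0,0,-12,0,0,0],[0,0,0,-15,0,0,0],[0,0,0,-15,0,0,0]]]'
python3 -m jog '[[[0,0,0,0,0,0,0],[0,0,0,0,0,0,0],[0,0,0,0,0,0,0]]]'
python3 - <<'E'
from h import *
I=[]
for n,p in(("top",.080),("scene",.1)):
    c=cams.camera(n);P=[.548,.06,.14] if n=="scene" else [.537,.194,.08]
    u,v=proj(c,P)[0].round().astype(int);print(u-22,v-22,proj(c,P))
    I.append(cv2.resize(c["frame"][v-22:v+23,u-22:u+23],None,fx=8.8,fy=8.8,interpolation=cv2.INTER_CUBIC))
cv2.imwrite("pics/p3.png",np.hstack(I))
E
```

```text
t: 10.43
eef_pos: [0.5479, 0.0594, 0.1933]
tcp_rot: [-180.0, -0.0, 0.1]
force: [0.0, 0.4, -2.0]
grip_width: 0.0247
finger_force: 30.0
t: 10.85
eef_pos: [0.5482, 0.0593, 0.2086]
tcp_rot: [180.0, -0.1, 0.1]
force: [-0.6, -0.1, -1.9]
grip_width: 0.0243
finger_force: 30.0
t: 11.1
eef_pos: [0.5476, 0.0594, 0.2074]
tcp_rot: [-180.0, 0.0, 0.1]
force: [0.5, -0.4, -2.9]
grip_width: 0.0247
finger_force: 30.0
234 212 [[255.92710646 233.58367776]]
302 202 [[324.05802296 224.02483198]]
```

View pics/p3.png

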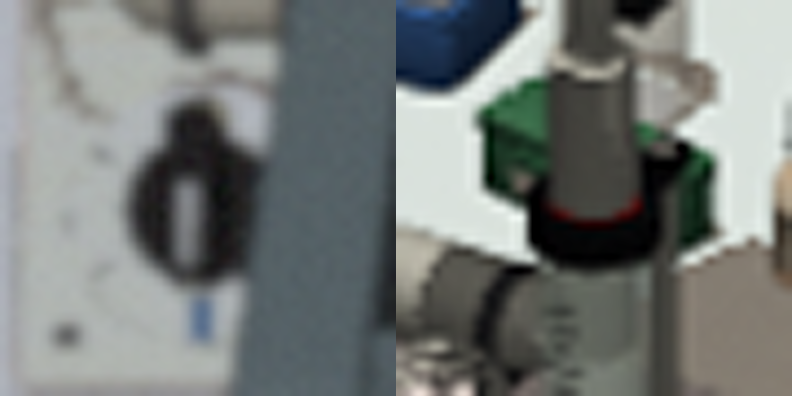

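The pointer is still on blue, and the band is just showing at the collar mouth (crop (595,215)). I'm averaging the height before the last trim.

```bash
for i in 1 2 3 4 5 6; do python3 -m jog '[[[0,0,0,0,0,0,0],[0,0,0,0,0,0,0]]]'|grep -E "eef|force:"|head -2|tr '\n' ' ';done
```

```text
eef_pos: [0.5477, 0.0593, 0.2076] force: [0.3, 0.2, -1.4] eef_pos: [0.5478, 0.0594, 0.2077] force: [0.5, 0.3, -2.5] eef_pos: [0.5478, 0.0593, 0.2077] force: [-0.7, 0.6, -3.0] eef_pos: [0.5478, 0.0594, 0.2077] force: [1.2, -0.5, -2.7] eef_pos: [0.5478, 0.0594, 0.2077] force: [-0.9, -0.6, -1.8] eef_pos: [0.5478, 0.0593, 0.2077] force: [-0.3, 0.8, -3.1]
```

Steady at 207.7, and 209.7 is needed, so I'll raise it 2 mm.

```bash
python3 -m jog '[[[0,0,0,-1,0,0,0],[0,0,0,-2,0,0,0],[0,0,0,-2,0,0,0],[0,0,0,-2,0,0,0],[0,0,0,-2,0,0,0]]]'
python3 -m jog '[[[0,0,0,0,0,0,0],[0,0,0,0,0,0,0],[0,0,0,0,0,0,0],[0,0,0,0,0,0,0]]]'
python3 - <<'E'
from h import *
c=cams.camera("scene")
x,y=.548,.0595
B=lambda z:proj(c,[[x+.0135*np.cos(t),y+.0135*np.sin(t),z] for t in (3.78,)])[0]
print("visible front-edge at collar, band top(+3mm):",B(.14),B(.143))
for i in (I:=[cv2.resize(c["frame"][205:245,300:345],None,fx=12,fy=12,interpolation=cv2.INTER_CUBIC)]):cv2.imwrite("pics/p4.png",i)
hsv=c["frame"].astype(int);m=hsv[...,2]-hsv[...,1:2].max(-1);print(m[220:232,318:332])
E
```

```text
t: 12.62
eef_pos: [0.5478, 0.0593, 0.2098]
tcp_rot: [180.0, -0.0, 0.1]
force: [0.9, -0.2, -2.1]
grip_width: 0.0245
finger_force: 30.0
t: 12.95
eef_pos: [0.5478, 0.0594, 0.2097]
tcp_rot: [-180.0, 0.0, 0.1]
force: [-0.9, 0.2, -3.3]
grip_width: 0.0247
finger_force: 30.0
visible front-edge at collar, band top(+3mm): [324.72645692 226.76979083] [324.71719852 225.79104138]
[[-34 -14   2   1   0   1   1   1   1   1   1   1   1   0]
 [-22  -8   2   0   2   2   0   0   1   1   1   0   1   1]
 [ -5   1   1   0   0   0   0   0   0   1   1   2   1   0]
 [  4   2   0   0   0   0   0   1   1  -1   2   3  -2   0]
 [ 16  17   6   1  -2  -2  -1  -2  -2   2  15  21  -1   2]
 [  7  30  35  20  11   9   9  10  10  21  50  44  -1   1]
 [ -1  10  39  61  62  56  59  63  68  62  49  15  -2   0]
 [  1  -1  -4   2  16  25  25  24  19   5  -4  -2  -1   0]
 [  0   1  -1   0  -3  -1  -2  -1  -1  -3   0  -1   2   2]
 [  0   0   1   1   0   1   0  -1  -1   2   0   1   0   0]
 [ -1   0   0   1   1   1   0  -1   1  -2   0   0   0   1]
 [ -5  -2   0  -1   1   1   0   1   0   0   0  -3  -3   0]]
```

View pics/p4.png

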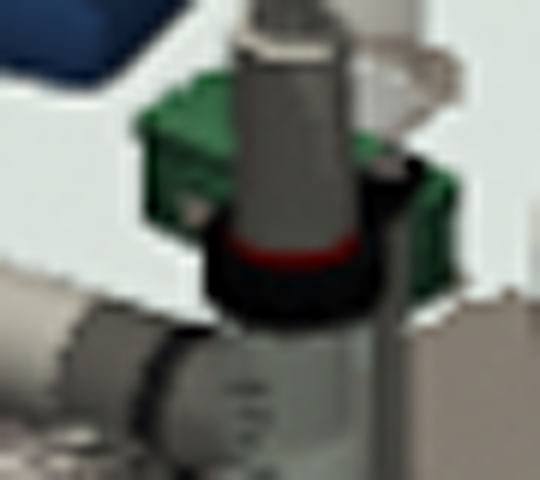

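The upper half of the red band shows above the collar (crop rows 240–265), which matches the 45.5 mm rise. Handing in.

```bash
python3 -c "
from plant import job_done
print(job_done())"
```

```text
the job is handed in; nothing more can be done
None
```

The valve stands on the blue mark, released. The plunger is drawn up 45.5 mm with its red band level with the collar top, still gripped, and the job was handed in at about 13 s.

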